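Fit the sample carousel on its drive spindle

ROBOT

A 6-joint arm with a two-finger parallel gripper is mounted at the origin on a cart in front of the work surface, level with it; the furniture and walls round the work are solid. World frame = base frame: x ahead of the robot, y to its left, z up, the work surface at z = 0. Lengths are in m, angles in rad, forces in N, time in s.
With the tool pointing down it reaches from about 0.35 to 0.775 m from the base axis. Payload 5.5 kg.
Tool frame: the origin (TCP) lies at the very end of the fingers, on their centre line; the grasp point (between the pads) lies env.pinch_z behind it (env.pinch_z is the distance from the TCP to the grasp point, in m); z points along the fingers, y is the line along which they close (so a half turn about z gives the same grasp; the last joint's range is limited). The gripper opens to 85 mm and grips with 20 to 120 N. Pads are 22 mm wide; open, the fingers measure 114 mm over their backs; the gripper's body (76 mm by 85 mm) begins 54 mm behind the grasp point. The pads swing forward as they close: fully open they stand 13 mm farther back than shut.
Start: joints at [-1.386, 0.313, 0.046, 1.304, 0, 1.431], TCP at [0.183, -0.545, 0.231] pointing down, gripper open.
Joint ranges: [-2.76, 2.76], [-0.86, 1.69], [-1.03, 1.26], [-2.2, 2.34], [-1.47, 1.5], [-3.14, 3.14]. Speed limits (rad/s): [2.57, 2.57, 3.14, 3.14, 3.14, 3.14].

INTERFACE

Orientations are given as a unit quaternion [w, x, y, z].
In Python, from workcell import env, eyes gives the robot as it stands.
- The arm moves only by the shell command python3 -m jog 'ROWS' [FORCE]. ROWS is JSON, one flat list of numbers, 7 for each row, row after row: the shift along the world's x, y, z as a fraction of full scale, then the turn, a rotation vector about the world's x, y, z as a fraction of full scale, then the opening, from -1 (shut) to 1 (fully open), so that 0 is half open. A call has 1 to 12 rows; each row is the pose to reach, as a shift and turn from the pose commanded when the call began, turning the shorter way round; what a row does not reach only later rows make up. Full scale, the value 1, is 20 cm for a shift and pi rad for a turn. A row lasts 1/12 s, in which the tool goes at most 41.7 mm and 7.16 degrees, less where a joint would pass 70% of its speed; a pose out of reach is approached as far as the arm can. A call with a number of a shift or a turn outside -1 to 1 is refused whole. A call with a gripper value outside its range is refused whole. The fingers move at their own pace and stop on an object; FORCE is the grip in N (left out, the last holds). Time passes only in rows, so rows that repeat a pose let the fingers close. It gives the time, the measured TCP pose, the force, the opening and the grip force at its end, in the units of the state.
- env.get_state(): the state, without advancing time (a new reading comes with each control period).
- eyes.read_camera(name): name is "side" or "top" or "wrist"; returns (picture, depth): 480x640x3 uint8, red, green, blue; 480x640 float32, m along the optical axis (not along the pixel's ray), 0 where there is no reading.
- eyes.calibration(name): a dict with "fx", "fy", "cx", "cy" (pixels), "k1" (the pictures are not rectified: a ray, as slopes to the right and down, at radius r is drawn at 1 + k1 r^2 times it, then the intrinsics apply), "R" (3x3) and "t" (3): a world point X has camera coordinates R X + t; the wrist camera has in their place "tool_from_camera" (4x4, takes a point from camera to tool coordinates, whose origin is the TCP and whose axes are the flange's). Camera axes: x right, y down, z forward; pixel columns grow to the right and rows downward; lengths in m; the calibration is good to about 2 mm. A picture is of the moment at which its call begins: read the wrist's pose just before it. calibration takes no time and is no camera call.
- env.hand_in(): hands the job in; it is judged then, once.
The state is a dict: "clock": time; "joint_pos": joint angles; "qvel": joint speeds; "tau": joint torques, N m; "tcp_pos": TCP position; "orientation": TCP orientation; "wrist_force": force on the tool from outside, world axes, zero at the start; "ft_torque": the same for the moment, N m; "finger_gap": finger opening in m; "grip_force": force on a finger pad.
Only numpy, scipy, OpenCV 4.12 (cv2) and the standard library are available. Lean on these libraries where they do the work, as an engineer would, in place of code of your own. Each camera call takes 0.05 s, during which the arm holds its last target. There are 200 camera calls.

TASK

Fit the sample carousel, now standing on edge in its rack, to the sampler drive. First lay it on the sloped rest with its hub uppermost, resting against the cleats, and let go; then take it again by the hub and seat it on the drive's flatted spindle, turned so that the flats match, until it sits fully home on the flange. Let go of it there, and leave the timer, specimen cup, swab jar and marker where they stand.

Things in the scene. Friction and masses are not known exactly. Their poses are not given: they have to be found in the camera images.
- carousel_centre (a point): Sample carousel, grey plastic, loose, 0.13-0.21 kg: disc 130 mm in diameter, 14 mm thick, with 12 small holes; on one face a coaxial round hub, 40 mm in diameter, standing 40 mm out of the disc. Point on the axis half-way along the 54 mm total (27 mm from the plain face, 13 mm off the disc's hub-side face). z: axis, from disc to hub. Starts on edge in the rack: y up, hub towards the robot.
- carousel_bore (a point): Mouth of the carousel's D-shaped bore, on its axis in the plain face. The bore runs through disc and hub, 24.4 mm in diameter; its flat lies on the -x side, 7.2 mm from the axis. The mouth is 1.5 mm wider all round and narrows to size over the disc's 14 mm, so the spindle may enter part-way, up to about 17 mm, while still turned too far. z: axis, towards the hub.
- carousel_rim (a point): Point of the carousel's rim that is topmost at the start (142 mm above the worktop), mid-thickness, 65 mm from the axis on the carousel's +y side. Here the disc can be gripped across its 14 mm thickness; hub and rack cheeks stay over 40 mm below. Axes as the carousel's.
- rack: Fixed storage rack, 120 x 80 mm, a V saddle between two cheeks 46 mm high that hold the lowest 33 mm of the disc on edge. It lifts out straight up. Origin under its centre on the worktop; x along the slot, y across, z up.
- rest_nest (a point): Where carousel_centre lies when the disc lies properly on the sloped rest, plain face flat on the board and rim against both cleats: 27 mm off the board, about 83 mm above the worktop. z: outward normal of the board (40 degrees from vertical), y: straight up the slope, x: level, roughly away from the robot. Any turn of the disc about its axis is right here.
- rest: Fixed sloped rest: grey board 116 mm wide; two metal cleats, 12 mm high, form a V along its lower edge and touch the rim 35 degrees either side of its lowest point. Along the slope the board ends 25 mm above rest_nest, so the disc's upper 40 mm overhang it, with room for a finger below. Origin under it on the worktop, y horizontally uphill, z up.
- drive_seat (a point): Where carousel_centre lies when the carousel is fully home on the drive, plain face on the flange: on the spindle axis, 27 mm above the flange. z up, -x the drive's front. The drive is a fixed white box, 110 x 110 mm, 43 mm high, with a round metal flange 60 mm across on top, its face 48 mm above the worktop. A computer 90 mm high stands to its right, a monitor behind.
- spindle_tip (a point): Tip of the drive's upright D-shaped steel spindle: 22 mm in diameter, flat 6 mm from its axis, 34 mm above the flange, bevelled 3 mm. Axes are the drive's, NOT the flat's: the flat faces the front (-x) to within 0.6 rad either way, at an angle not reported; look or feel for it. A stiff brake (1 N m) holds it. Play is 1.2 mm: it goes fully home only when turned to within about 0.1 rad.
- timer: bystander: white lab timer, 60 x 66 x 18 mm, loose, flat on the worktop; origin under its centre
- specimen_cup: bystander: white lidded specimen cup, 62 mm in diameter, 73 mm high, loose, on the left; origin under its centre
- swab_jar: bystander: clear lidded jar of swabs, 62 mm in diameter, 92 mm high, loose, at the back; origin under its centre
- marker: bystander: white marker pen with black cap, 135 mm long, 17 mm thick, loose, on the right; origin under its centre

How it is judged:
On the way:
1. the carousel lies on the sloped rest, hub uppermost, rim against the cleats, let go (distance between carousel_centre and rest_nest below 0.01 m and angle between the z axis of carousel_centre and the z axis of rest_nest, either way round below 0.1 rad and contact force between the fingers and carousel below 0.2 N), for 0.3 s.
At the end, for the whole second after the job is handed in: The carousel sits fully home on the drive's spindle, hub up: its centre within 4 mm sideways and not more than 3 mm above the seated point, its axis within 0.06 rad of the spindle's, at rest and let go (horizontal distance between carousel_centre and drive_seat below 0.004 m and z of carousel_centre in the frame of drive_seat below 0.003 m and angle between the z axis of carousel_centre and the z axis of drive_seat, either way round below 0.06 rad and linear speed of carousel below 0.02 m/s and contact force between the fingers and carousel below 0.2 N); the robot touches nothing.
It fails at once if a bystander (timer, cup, jar or marker) is shoved more than 30 mm (distance of any of timer, specimen_cup, swab_jar, marker from where it was at the start of the episode above 0.03 m).
It also fails if it takes over 72 s, if anything falls off the work surface, if the arm or the gripper's body presses on something with over 40 N, if the wrist force passes 120 N, or if a joint passes its speed limit or range.

## Working session

There is one attempt and no reset: what is moved stays moved. The work goes in short steps, Python scripts to look and compute and a shell command to move; the robot and the scene stay as the last step left them, time stands still between calls to the robot, and variables do not carry over. Pictures are saved under pics/ and viewed, at most 13 in all, crops included, and the job is handed in when it is done.

```bash
mkdir -p pics; ls; python3 - <<'E'
from workcell import env, eyes
import cv2,numpy as np
s=env.get_state(); print(s, env.pinch_z)
for n in ("side","top"):
    p,d=eyes.read_camera(n); cv2.imwrite(f"pics/{n}0.png",p[:,:,::-1]); np.savez(f"pics/{n}0.npz",p=p,d=d)
    c=eyes.calibration(n); print(n,c)
print(eyes.calibration("wrist"))
E
```

```text
pics
{'clock': 0.0, 'joint_pos': array([-1.38560664e+00,  3.14016773e-01,  4.49764614e-02,  1.30358757e+00,
        2.66451786e-05,  1.43118125e+00]), 'qvel': array([-0.00016248,  0.00056814, -0.00077074,  0.00140174, -0.00124485,
       -0.00034691]), 'tau': array([ 1.02518512e-03, -4.80630970e+01,  2.98530757e+01,  1.96845731e-02,
        6.18316449e-05, -2.42808952e-06]), 'tcp_pos': array([ 0.18339244, -0.54443625,  0.23039852]), 'orientation': array([-9.15844584e-04,  9.86841279e-01,  1.61689365e-01, -7.54720060e-06]), 'wrist_force': array([-0.78629734,  0.20969655,  0.25432886]), 'ft_torque': array([-0.01029963, -0.01510626,  0.00457527]), 'grip_force': 0.0, 'finger_gap': 0.08537132014431716} 0.0187
side {'fx': 448.20568527999495, 'fy': 448.20568527999495, 'cx': 318.3376286716721, 'cy': 240.16079061678792, 'k1': -0.052162603235868854, 'R': array([[-0.98882934, -0.14856916, -0.01198912],
       [-0.06779732,  0.51995129, -0.85150113],
       [ 0.13274057, -0.84117648, -0.52421568]]), 't': array([0.54457647, 0.12528317, 1.00964422])}
top {'fx': 438.39823929718756, 'fy': 438.39823929718756, 'cx': 315.20808569159095, 'cy': 239.44141999487755, 'k1': -0.033029301787779304, 'R': array([[-0.00273333, -0.99996819,  0.00749321],
       [-0.99928494,  0.00244873, -0.03773074],
       [ 0.03771119, -0.00759099, -0.99925985]]), 't': array([-0.03300676,  0.54759572,  0.97840321])}
{'fx': 383.97345830087875, 'fy': 383.97345830087875, 'cx': 317.27024433428426, 'cy': 241.78895016229708, 'k1': 0.02723909329868995, 'tool_from_camera': array([[ 7.64713957e-04, -9.57857305e-01, -2.87243447e-01,
         7.34238509e-02],
       [ 9.99999460e-01,  9.34729732e-04, -4.54750698e-04,
         2.67533688e-04],
       [ 7.04081268e-04, -2.87242944e-01,  9.57857503e-01,
        -1.43209171e-01],
       [ 0.00000000e+00,  0.00000000e+00,  0.00000000e+00,
         1.00000000e+00]])}
```

View pics/side0.png

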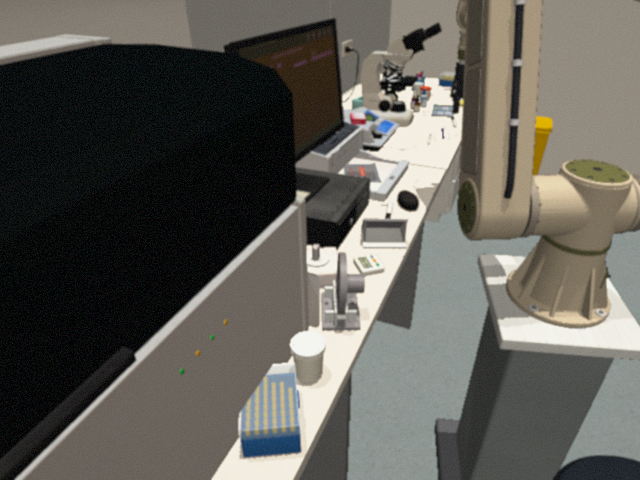

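View pics/top0.png

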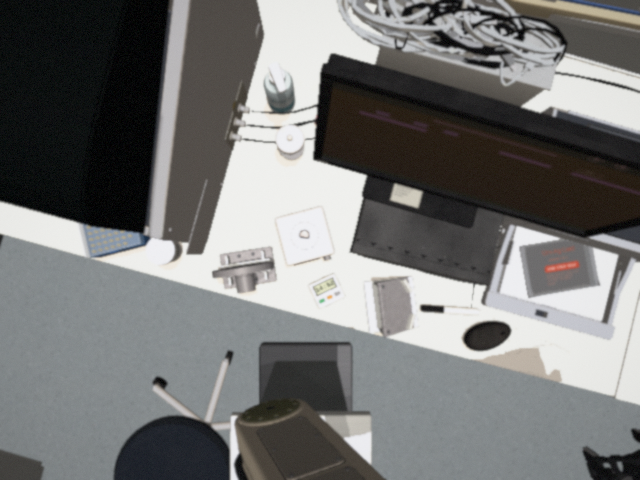

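The side view shows the disc on edge at (345,285) with its hub to the right. In the top view the rack and disc are at (245,270), drive (304,235), timer (327,290), rest (390,305), marker (450,308) and computer (430,230).

```bash
cat > h.py <<'E'
from workcell import env, eyes
import cv2,numpy as np
from scipy.spatial.transform import Rotation as Ro
def rot(s): q=s['orientation']; return Ro.from_quat([q[1],q[2],q[3],q[0]])
def rays(c,uv):
    uv=np.asarray(uv,float).reshape(-1,2); d=(uv-[c['cx'],c['cy']])/[c['fx'],c['fy']]
    u=d.copy()
    for _ in range(8): u=d/(1+c['k1']*(u**2).sum(1,keepdims=True))
    return np.c_[u,np.ones(len(u))]
def campose(n,s=None):
    c=eyes.calibration(n)
    if n=='wrist':
        T=np.eye(4);T[:3,:3]=rot(s).as_matrix();T[:3,3]=s['tcp_pos'];M=T@c['tool_from_camera']
        return c,M[:3,:3],M[:3,3]
    return c,c['R'].T,-c['R'].T@c['t']
def cloud(n,d,s=None):
    c,R,t=campose(n,s); v,u=np.mgrid[:480,:640]
    r=rays(c,np.c_[u.ravel(),v.ravel()])*d.reshape(-1,1)
    return (r@R.T+t).reshape(480,640,3)
def plane(n,uv,z,s=None):
    c,R,t=campose(n,s); r=rays(c,uv)@R.T
    return t+r*((z-t[2])/r[:,2])[:,None]
def snap(n,name):
    s=env.get_state();p,d=eyes.read_camera(n); cv2.imwrite(f"pics/{name}.png",p[:,:,::-1]); np.savez(f"pics/{name}.npz",p=p,d=d,pos=s['tcp_pos'],q=s['orientation'])
    return s,p,d
E
python3 - <<'E'
from h import *
f=np.load("pics/top0.npz");d=f['d'];p=f['p'];P=cloud('top',d)
np.set_printoptions(precision=4,suppress=True)
print('table',np.median(P[195:205,240:255,2]))
# disc ridge
R=P[240:300,205:285].reshape(-1,3)
for lo,hi in ((.13,.16),(.1,.13),(.08,.1),(.06,.08),(.03,.05)):
    m=(R[:,2]>lo)&(R[:,2]<hi)
    if m.sum(): print(lo,m.sum(),R[m].min(0),R[m].max(0),R[m].mean(0))
D=P[200:270,270:340].reshape(-1,3)
for lo,hi in ((.035,.0455),(.0455,.055),(.06,.1)):
    m=(D[:,2]>lo)&(D[:,2]<hi)
    if m.sum(): print('drive',lo,m.sum(),D[m].min(0),D[m].max(0),D[m].mean(0))
def big(uv,sc): 
    x0,x1,y0,y1=uv; return cv2.resize(p[y0:y1,x0:x1,::-1],None,fx=sc,fy=sc,interpolation=cv2.INTER_CUBIC)
cv2.imwrite("pics/topcrop.png",big((205,485,195,345),2.8))
# rest plane
m=np.zeros((480,640),bool); m[275:335,360:420]=1; 
Q=P[m]; 
for y in range(280,335,6): print(y,[f"{P[y,x,2]:.3f}" for x in range(360,420,5)])
E
```

```text
table -0.0013476156277946183
0.13 265 [0.4692 0.0796 0.13  ] [0.4927 0.1548 0.1448] [0.4807 0.1169 0.1376]
0.1 191 [0.4681 0.0567 0.1001] [0.4963 0.1775 0.1299] [0.4839 0.108  0.1175]
0.08 381 [0.4339 0.0537 0.0801] [0.4981 0.1791 0.0993] [0.4589 0.109  0.0908]
0.06 35 [0.4395 0.0527 0.0606] [0.4998 0.1783 0.08  ] [0.4782 0.1072 0.0724]
0.03 336 [0.447  0.0338 0.0301] [0.5457 0.2086 0.0497] [0.4971 0.1098 0.0404]
drive 0.035 1977 [ 0.4821 -0.0754  0.035 ] [0.62   0.0642 0.0455] [ 0.5549 -0.0108  0.0415]
drive 0.0455 426 [ 0.4996 -0.0599  0.0455] [0.6039 0.0615 0.0538] [ 0.5545 -0.0107  0.0474]
drive 0.06 100 [ 0.4855 -0.0209  0.0603] [0.5649 0.0592 0.0993] [0.5406 0.0056 0.0819]
280 ['-0.002', '0.001', '-0.003', '0.005', '0.008', '0.010', '0.052', '0.044', '0.034', '0.043', '0.010', '-0.002']
286 ['-0.003', '0.008', '0.006', '0.008', '0.078', '0.065', '0.055', '0.047', '0.034', '0.032', '0.032', '0.001']
292 ['-0.001', '0.011', '0.004', '0.006', '0.074', '0.066', '0.055', '0.045', '0.036', '0.026', '0.026', '-0.003']
298 ['-0.002', '-0.001', '0.005', '0.006', '0.076', '0.069', '0.058', '0.046', '0.040', '0.028', '0.014', '-0.002']
304 ['0.000', '0.000', '0.006', '0.011', '0.073', '0.066', '0.059', '0.052', '0.040', '0.028', '0.014', '-0.001']
310 ['-0.002', '-0.004', '0.008', '0.008', '0.007', '0.073', '0.063', '0.054', '0.040', '0.029', '0.017', '0.007']
316 ['-0.002', '-0.004', '0.006', '0.006', '0.005', '0.071', '0.063', '0.053', '0.041', '0.029', '0.028', '0.006']
322 ['-0.000', '-0.004', '0.006', '0.007', '0.007', '0.073', '0.065', '0.055', '0.044', '0.030', '0.033', '0.009']
328 ['-0.002', '-0.001', '0.006', '0.008', '0.006', '0.078', '0.064', '0.056', '0.041', '0.035', '0.040', '-0.004']
334 ['-0.794', '-0.797', '-0.800', '-0.003', '-0.004', '0.075', '0.067', '-0.001', '-0.001', '-0.004', '-0.003', '0.000']
```

View pics/topcrop.png

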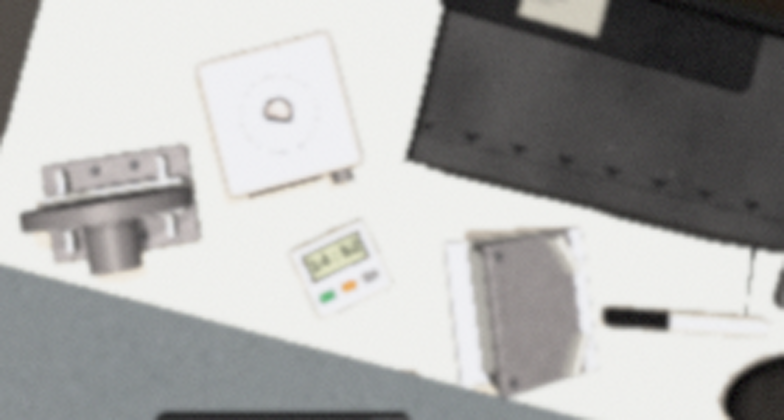

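The crop, 2.8× from (205,195), shows the disc edge from (22,215) to (190,195) and its hub at (115,245). The spindle is at (278,110) and the rest board spans (480–585, 235–390), high on the left and low on the right. I'll fit rough poses from these.

```bash
cat > a.py <<'E'
from h import *
from scipy.optimize import least_squares
np.set_printoptions(precision=4,suppress=True)
f=np.load("pics/top0.npz");P=cloud('top',f['d']);P[...,2]+=.0013
# rim ridge
R=P[240:300,205:285].reshape(-1,3); R=R[(R[:,2]>.112)&(R[:,2]<.16)]
k=np.polyfit(R[:,1],R[:,0],1)
for _ in range(3):
    e=R[:,0]-np.polyval(k,R[:,1]); R2=R[abs(e)<.01]; k=np.polyfit(R2[:,1],R2[:,0],1)
yaw=np.arctan(k[0]); print('disc x=',k,'slope rad',yaw,len(R2))
g=least_squares(lambda q:R2[:,2]-q[1]-np.sqrt(np.maximum(.065**2-((R2[:,1]-q[0])/np.cos(yaw))**2,0)),[.116,.077],loss='soft_l1',f_scale=.003).x
print('yc,zc',g,'x at yc',np.polyval(k,g[0]))
# hub
H=P[240:300,205:285].reshape(-1,3);H=H[(H[:,2]>.085)&(H[:,2]<.1)&(H[:,0]<.465)]
print('hub',H.mean(0),H.min(0),H.max(0),len(H))
# rest board
Q=P[288:328,385:408].reshape(-1,3)
A=np.c_[Q[:,:2],np.ones(len(Q))];w=np.ones(len(Q))
for _ in range(5):
    s=np.linalg.lstsq(A*w[:,None],Q[:,2]*w,rcond=None)[0];w=(abs(A@s-Q[:,2])<.005)*1.
n=np.r_[-s[:2],1];n/=np.linalg.norm(n);print('rest n',n,'tilt',np.degrees(np.arccos(n[2])),'yaw uphill',np.arctan2(-n[1],-n[0]),'plane',s,w.mean())
# board pixels
e=abs(P[...,2]-(P[...,:2]@s[:2]+s[2]))<.006; e[:270]=0;e[340:]=0;e[:,:370]=0;e[:,425:]=0
e&=P[...,2]>.012
e=cv2.morphologyEx(e.astype(np.uint8),cv2.MORPH_OPEN,np.ones((3,3)))
r=P[e>0];u=np.array([-n[0],-n[1]]);u/=np.linalg.norm(u);l=np.array([u[1],-u[0]])
a,b=r[:,:2]@u,r[:,:2]@l;print('uphill pct',np.percentile(a,[0,1,50,99,100]),'level pct',np.percentile(b,[0,1,2,50,98,99,100]),'u',u,'l',l)
top=a>np.percentile(a,97);print('top z',np.median(r[top,2]))
# drive
D=P[190:275,265:345].reshape(-1,3);d=D[(D[:,2]>.035)&(D[:,2]<.056)&(D[:,1]>-.08)&(D[:,1]<.07)&(D[:,0]>.47)]
rc=cv2.minAreaRect(d[:,:2].astype(np.float32));print('drive',rc)
S=P[225:245,295:315].reshape(-1,3);S=S[S[:,2]>.066];print('spindle',S.mean(0),len(S),np.median(S,0))
E
python3 a.py
```

```text
disc x= [-0.1472  0.4984] slope rad -0.14618748294471662 410
yc,zc [0.1175 0.0771] x at yc 0.48110498483115416
hub [0.4503 0.1121 0.0929] [0.4339 0.0934 0.085 ] [0.465  0.1333 0.0991] 238
rest n [ 0.068  -0.6418  0.7639] tilt 40.194575098251704 yaw uphill 1.6763240232746748 plane [-0.089   0.8402  0.2605] 0.991304347826087
uphill pct [-0.2902 -0.2877 -0.2456 -0.2137 -0.2126] level pct [0.3188 0.321  0.3225 0.378  0.4329 0.4343 0.4353] u [-0.1053  0.9944] l [0.9944 0.1053]
top z 0.0764174017520132
drive ((0.5493032336235046, 0.008687160909175873), (0.11196865886449814, 0.1506463587284088), 14.7628173828125)
spindle [ 0.5555 -0.0112  0.1057] 75 [ 0.5564 -0.0104  0.0813]
```

```bash
python3 -m jog '[0.75,1,0.3,0,0,0.15,1, 0.75,1,0.3,0,0,0.15,1, 0.75,1,0.3,0,0,0.15,1, 0.75,1,0.3,0,0,0.15,1, 0.75,1,0.3,0,0,0.15,1, 0.75,1,0.3,0,0,0.15,1, 0.75,1,0.3,0,0,0.15,1, 0.75,1,0.3,0,0,0.15,1]'
python3 -m jog '[0.35,1,0,0,0,0.15,1, 0.35,1,0,0,0,0.15,1, 0.35,1,0,0,0,0.15,1, 0.35,1,0,0,0,0.15,1, 0.35,1,0,0,0,0.15,1, 0.35,1,0,0,0,0.15,1, 0.35,1,0,0,0,0.15,1]'
python3 -m jog '[0.25,1,0,0,0,0.143,1, 0.25,1,0,0,0,0.143,1, 0.25,1,0,0,0,0.143,1, 0.25,1,0,0,0,0.143,1, 0.25,1,0,0,0,0.143,1, 0.25,1,0,0,0,0.143,1, 0.25,1,0,0,0,0.143,1, 0.25,1,0,0,0,0.143,1]'
python3 -c "
from h import *
s,p,d=snap('wrist','w1');print(s['clock'],s['tcp_pos'],rot(s).as_matrix(),s['joint_pos'],s['wrist_force'])"
```

```text
clock: 0.77
tcp_pos: [0.3349, -0.3431, 0.2922]
orientation: [0.001, 0.921, 0.39, 0.0]
wrist_force: [-0.4, 0.3, 0.1]
finger_gap: 0.0853
grip_force: 0.0
clock: 1.35
tcp_pos: [0.4037, -0.1439, 0.2907]
orientation: [-0.0, 0.805, 0.593, -0.0]
wrist_force: [0.3, -0.9, -0.6]
finger_gap: 0.0854
grip_force: 0.0
clock: 2.02
tcp_pos: [0.4538, 0.0533, 0.2907]
orientation: [-0.0, 0.654, 0.756, -0.001]
wrist_force: [-0.9, -0.3, -0.0]
finger_gap: 0.0857
grip_force: 0.0
2.0167 [0.45377114 0.0533402  0.29067019] [[-1.43390617e-01  9.89665526e-01 -1.12992652e-03]
 [ 9.89665934e-01  1.43389698e-01 -8.56727687e-04]
 [-6.85854034e-04 -1.24109650e-03 -9.99998995e-01]] [-5.83755914e-02  7.24635129e-02 -1.08405070e-01  1.39100576e+00
 -9.21191165e-04  1.36853503e+00] [-0.93262787 -0.32326124 -0.04223771]
```

View pics/w1.png

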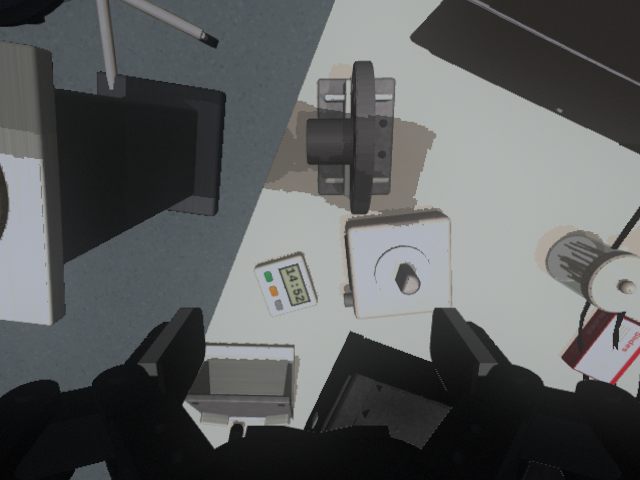

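The wrist view shows the disc edge-on at (362,135) with its hub to the left, the drive at (400,265) with its spindle tip near (408,272), and the rest at (245,380). I'll measure the disc and drive from this view and crop the spindle.

```bash
python3 - <<'E'
from h import *
from scipy.optimize import least_squares
np.set_printoptions(precision=4,suppress=True)
f=np.load("pics/w1.npz");s=dict(tcp_pos=f['pos'],orientation=f['q']);p=f['p'];P=cloud('wrist',f['d'],s)
print('table',np.median(P[160:200,450:500],(0,1)))
R=P[50:220,300:400].reshape(-1,3); R=R[(R[:,2]>.125)&(R[:,2]<.155)]
k=np.polyfit(R[:,1],R[:,0],1); 
for _ in range(4):
    e=R[:,0]-np.polyval(k,R[:,1]);R=R[abs(e)<.009];k=np.polyfit(R[:,1],R[:,0],1)
yaw=np.arctan(k[0])
g=least_squares(lambda q:R[:,2]-q[1]-np.sqrt(np.maximum(.065**2-((R[:,1]-q[0])/np.cos(yaw))**2,0)),[.116,.077],loss='soft_l1',f_scale=.002).x
print('disc',k,yaw,g,np.polyval(k,g[0]),len(R),'thick',np.percentile(R[:,0]-np.polyval(k,R[:,1]),[1,99]))
S=P[255:300,390:425].reshape(-1,3);S=S[(S[:,2]>.077)&(S[:,2]<.09)];print('spindle',S.mean(0),S.min(0),S.max(0),len(S))
# drive top edges
D=P[200:325,335:460].reshape(-1,3);D=D[(D[:,2]>.036)&(D[:,2]<.05)]
rc=cv2.minAreaRect(D[:,:2].astype(np.float32));print(rc)
cv2.imwrite("pics/spc.png",cv2.resize(p[230:320,360:450,::-1],None,fx=6,fy=6,interpolation=cv2.INTER_CUBIC))
E
```

```text
table [0.6253 0.0944 0.0003]
disc [-0.1477  0.4974] -0.1466505530118075 [0.1183 0.0776] 0.47993861837376445 2273 thick [-0.0068  0.0072]
spindle [ 0.5556 -0.0085  0.0813] [ 0.5481 -0.0193  0.0771] [0.5658 0.0019 0.0845] 319
((0.5539559125900269, -0.009154193103313446), (0.11173871159553528, 0.10950770229101181), 14.761350631713867)
```

View pics/spc.png

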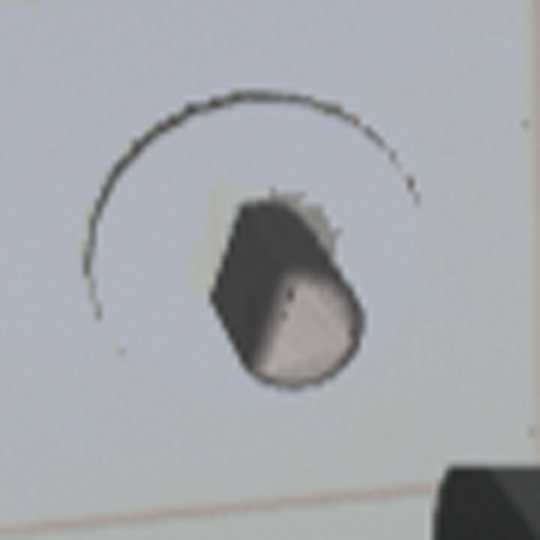

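The spindle crop, 6× from (360,230), shows the tip's light D face with its straight edge from about (285,272) to (255,366). The flat's dark side faces image-left, meeting the flange from (240,203) to (212,297).

```bash
python3 - <<'E'
from h import *
np.set_printoptions(precision=4,suppress=True)
f=np.load("pics/w1.npz");s=dict(tcp_pos=f['pos'],orientation=f['q']);p=f['p']
def ch(a,b,z):
    q=plane('wrist',[[360+a[0]/6,230+a[1]/6],[360+b[0]/6,230+b[1]/6]],z,s); v=q[1]-q[0]
    print(z,q[:,:2],'len',np.linalg.norm(v),'normal dir yaw rel -x',np.arctan2(v[1],v[0])%np.pi-np.pi/2)
ch((285,272),(255,366),.082);ch((240,203),(212,297),.048)
# flange circle points
q=plane('wrist',[[360+u/6,230+v/6] for u,v in((85,265),(155,120),(260,95),(350,125),(415,195),(98,318),(120,150))],.048,s)[:,:2]
A=np.c_[2*q,np.ones(len(q))];x=np.linalg.lstsq(A,(q**2).sum(1),rcond=None)[0];print('flange',x[:2],np.sqrt(x[2]+x[0]**2+x[1]**2))
g=cv2.cvtColor(p,cv2.COLOR_RGB2GRAY)[270:300,395:425];print(g.max())
E
```

```text
0.082 [[ 0.551   0.    ]
 [ 0.5496 -0.017 ]] len 0.0171078171996648 normal dir yaw rel -x -0.0820763489427343
0.048 [[ 0.5507 -0.0004]
 [ 0.5494 -0.0187]] len 0.018381245416324334 normal dir yaw rel -x -0.07067644511407134
flange [ 0.554  -0.0089] 0.029626044487606557
180
```

```bash
python3 -m jog '[0.13,0.325,-0.25,0,0,-0.001,1, 0.13,0.325,-0.25,0,0,-0.001,1, 0.13,0.325,-0.25,0,0,-0.001,1, 0.13,0.325,-0.25,0,0,-0.001,1]'
python3 -m jog '[0,0,-0.3,0,0,0,1, 0,0,-0.603,0,0,0,1, 0,0,-0.603,0,0,0,1, 0,0,-0.603,0,0,0,1, 0,0,-0.603,0,0,0,1]'
```

```text
clock: 2.4
tcp_pos: [0.479, 0.1188, 0.2394]
orientation: [-0.001, 0.655, 0.755, -0.001]
wrist_force: [-0.1, -0.1, 1.1]
finger_gap: 0.0853
grip_force: 0.0
clock: 2.82
tcp_pos: [0.4782, 0.118, 0.1204]
orientation: [-0.001, 0.656, 0.755, -0.001]
wrist_force: [1.5, 0.7, 0.2]
finger_gap: 0.0854
grip_force: 0.0
```

```bash
python3 -m jog '[0,0,0,0,0,0,-1, 0,0,0,0,0,0,-1, 0,0,0,0,0,0,-1, 0,0,0,0,0,0,-1, 0,0,0,0,0,0,-1, 0,0,0,0,0,0,-1, 0,0,0,0,0,0,-1, 0,0,0,0,0,0,-1, 0,0,0,0,0,0,-1, 0,0,0,0,0,0,-1]' 60
python3 -m jog '[0,0,0.1,0,0,0,-1, 0,0,0.3,0,0,0,-1, 0,0,0.5,0,0,0,-1, 0,0,0.7,0,0,0,-1, 0,0,0.7,0,0,0,-1, 0,0,0.7,0,0,0,-1]'
```

```text
clock: 3.65
tcp_pos: [0.481, 0.1203, 0.1217]
orientation: [0.001, 0.655, 0.756, 0.001]
wrist_force: [3.8, 1.3, 4.6]
finger_gap: 0.0128
grip_force: 59.3
clock: 4.15
tcp_pos: [0.4799, 0.1201, 0.2622]
orientation: [0.001, 0.655, 0.756, 0.001]
wrist_force: [0.1, -0.3, -2.3]
finger_gap: 0.0128
grip_force: 59.6
```

```bash
python3 - <<'E'
from h import *
np.set_printoptions(precision=4,suppress=True)
f=np.load("pics/w1.npz");s=dict(tcp_pos=f['pos'],orientation=f['q']);P=cloud('wrist',f['d'],s)
Q=P[352:415,180:310].reshape(-1,3);Q=Q[(Q[:,2]>.015)&(Q[:,2]<.09)]
pl=np.array([-.089,.8402,.2605]);e=Q[:,2]-Q[:,:2]@pl[:2]-pl[2]
Q=Q[abs(e)<.012];A=np.c_[Q[:,:2],np.ones(len(Q))]
for _ in range(4):
    k=np.linalg.lstsq(A,Q[:,2],rcond=None)[0];g=abs(A@k-Q[:,2])<.004;Q=Q[g];A=A[g]
n=np.r_[-k[:2],1];n/=np.linalg.norm(n);print('n',n,np.degrees(np.arccos(n[2])),len(Q))
u=-n[:2]/np.linalg.norm(n[:2]);l=np.array([u[1],-u[0]]);a,b=Q[:,:2]@u,Q[:,:2]@l
print('u',u,'top edge',np.percentile(a,[98,99.5]),'level',np.percentile(b,[.5,2,98,99.5]),'z top',np.percentile(Q[:,2],[98,99.5]))
u=np.array([-.1053,.9944]);c,si=np.cos(np.radians(40)),np.sin(np.radians(40))
yc=np.r_[c*u,si];nn=np.r_[-si*u,c];ll=np.array([u[1],-u[0],0])
T=np.c_[-ll,-nn,-yc];st=env.get_state();R0=rot(st).as_matrix()
rv=Ro.from_matrix(T@R0.T).as_rotvec();print('rotvec/pi',rv/np.pi,np.degrees(np.linalg.norm(rv)))
E
```

```text
n [ 0.0735 -0.6166  0.7839] 38.38441785982048 1733
u [-0.1183  0.993 ] top edge [-0.2162 -0.2155] level [0.3182 0.3199 0.4306 0.4322] z top [0.0781 0.0785]
rotvec/pi [-0.2415  0.1881  0.4541] 98.5711448555017
```

```bash
python3 -m jog '[-0.1,-0.2,0.5,-0.1208,0.094,0.227,-1, -0.1,-0.5,0.5,-0.1208,0.094,0.227,-1, -0.1,-0.5,0.5,-0.1208,0.094,0.227,-1, -0.1,-0.5,0.5,-0.1208,0.094,0.227,-1, -0.1,-0.5,0.5,-0.1208,0.094,0.227,-1, -0.1,-0.5,0.5,-0.1208,0.094,0.227,-1, -0.1,-0.5,0.5,-0.1208,0.094,0.227,-1, -0.1,-0.5,0.5,-0.1208,0.094,0.227,-1]'
python3 -m jog '[-0.2,-0.5,-0.1,-0.1208,0.094,0.227,-1, -0.2,-0.5,-0.1,-0.1208,0.094,0.227,-1, -0.2,-0.5,-0.1,-0.1208,0.094,0.227,-1, -0.2,-0.5,-0.1,-0.1208,0.094,0.227,-1, -0.2,-0.5,-0.1,-0.1208,0.094,0.227,-1, -0.2,-0.5,-0.1,-0.1208,0.094,0.227,-1, -0.2,-0.5,-0.1,-0.1208,0.094,0.227,-1, -0.2,-0.5,-0.1,-0.1208,0.094,0.227,-1, -0.2,-0.5,-0.1,-0.1208,0.094,0.227,-1]'
python3 -c "
from h import *
np.set_printoptions(precision=4,suppress=True)
s,p,d=snap('top','t2');print(s['clock'],s['tcp_pos'],rot(s).as_matrix(),s['joint_pos'],s['wrist_force'])
s,p,d=snap('side','s2')
cv2.imwrite('pics/s2c.png',cv2.resize(p[150:400,240:460,::-1],None,fx=2.4,fy=2.4))"
```

```text
clock: 4.82
tcp_pos: [0.4582, 0.0211, 0.3571]
orientation: [0.009, 0.331, 0.914, -0.235]
wrist_force: [-0.5, -0.2, -2.2]
finger_gap: 0.0126
grip_force: 59.9
clock: 5.57
tcp_pos: [0.4181, -0.0799, 0.3393]
orientation: [0.022, -0.046, 0.905, -0.422]
wrist_force: [-0.1, -0.2, -1.0]
finger_gap: 0.0126
grip_force: 59.9
5.5667 [ 0.4181 -0.0799  0.3393] [[-0.9948 -0.0658  0.0783]
 [-0.1023  0.6393 -0.7621]
 [ 0.0001 -0.7661 -0.6427]] [ 0.17    0.0381 -0.2893  1.3239 -0.8701  0.105 ] [-0.0534 -0.2405 -0.9968]
```

View pics/s2c.png

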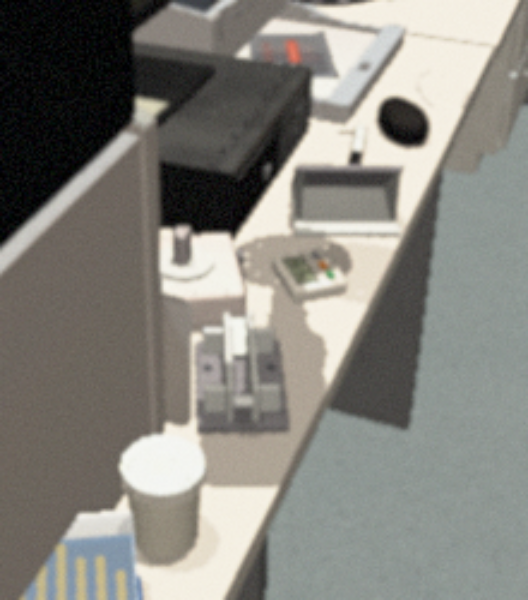

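The crop shows the empty rack at (240,385), and the drive, timer and rest untouched; the disc is above this crop. I'll check how the disc sits in the hand with the top camera's depth.

```bash
python3 - <<'E'
from h import *
np.set_printoptions(precision=4,suppress=True)
f=np.load("pics/t2.npz");P=cloud('top',f['d']).reshape(-1,3)
u=np.array([-.1053,.9944]);c,si=np.cos(np.radians(40)),np.sin(np.radians(40))
yc=np.r_[c*u,si];nn=np.r_[-si*u,c];ll=np.array([u[1],-u[0],0])
C=np.array([.423,-.127,.326]);q=(P-C)@np.c_[ll,yc,nn]
m=(abs(q)<[.085,.075,.05]).all(1)&(P[:,2]>.2);q=q[m];print(len(q))
h=q[(q[:,2]>.018)&(abs(q[:,:2])<.03).all(1)];print('hubtop',h.min(0),h.max(0),np.median(h,0),len(h))
d=q[(abs(q[:,2]+.013)<.007)&(q[:,1]<.03)];print('disc',np.percentile(d,[1,50,99],axis=0),len(d))
A=np.c_[d[:,:2],np.ones(len(d))];print('plane in frame',np.linalg.lstsq(A,d[:,2],rcond=None)[0])
E
```

```text
4105
hubtop [-0.0175 -0.02    0.018 ] [0.0225 0.0194 0.0271] [0.0026 0.0034 0.0243] 387
disc [[-0.0595 -0.0576 -0.0194]
 [ 0.0149  0.0025 -0.0151]
 [ 0.065   0.0296 -0.0073]] 1947
plane in frame [-0.0014  0.0255 -0.0149]
```

```bash
python3 -m jog '[-0.095,-0.65,-0.89,0,0,0.001,-1, -0.095,-0.65,-0.89,0,0,0.001,-1, -0.095,-0.65,-0.89,0,0,0.001,-1, -0.095,-0.65,-0.89,0,0,0.001,-1, -0.095,-0.65,-0.89,0,0,0.001,-1, -0.095,-0.65,-0.89,0,0,0.001,-1, -0.095,-0.65,-0.89,0,0,0.001,-1, -0.095,-0.65,-0.89,0,0,0.001,-1]'
python3 -m jog '[-0.009,0.083,-0.1,0,0,0,-1, -0.017,0.167,-0.2,0,0,0,-1, -0.022,0.21,-0.25,0,0,0,-1, -0.026,0.25,-0.298,0,0,0,-1, -0.026,0.25,-0.298,0,0,0,-1, -0.026,0.25,-0.298,0,0,0,-1]'
python3 -c "
from h import *
np.set_printoptions(precision=4,suppress=True)
s=env.get_state();print(s['tcp_pos'],s['wrist_force'],s['ft_torque'],s['joint_pos'])
s,p,d=snap('wrist','w3')"
```

```text
clock: 6.33
tcp_pos: [0.4001, -0.2108, 0.1625]
orientation: [0.022, -0.048, 0.905, -0.423]
wrist_force: [0.3, 0.6, -1.0]
finger_gap: 0.0123
grip_force: 59.9
clock: 6.83
tcp_pos: [0.3975, -0.1593, 0.1043]
orientation: [0.024, -0.049, 0.904, -0.423]
wrist_force: [-0.6, 0.2, -0.8]
finger_gap: 0.0128
grip_force: 59.8
[ 0.3975 -0.1593  0.1043] [-0.5988  0.2466 -0.845 ] [ 0.9701  0.1319 -0.0298] [-0.0277  0.1442 -0.8429  0.4184 -0.8636 -0.2131]
```

View pics/w3.png

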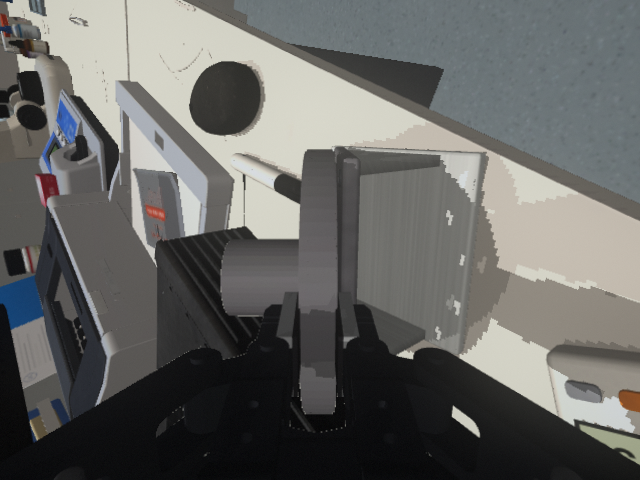

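The disc is held at (320,280), parallel to the board at (400,250) and a few mm off it. I'll ease it on, slide it down to the cleats, then open.

```bash
python3 -m jog '[-0.001,0.01,-0.012,0,0,0,-1, -0.001,0.01,-0.012,0,0,0,-1, 0,0,-0.02,0,0,0,-1, 0.001,-0.01,-0.028,0,0,0,-1, 0.002,-0.017,-0.034,0,0,0,-1, 0.002,-0.017,-0.034,0,0,0,-1]'
```

```text
clock: 7.38
tcp_pos: [0.3947, -0.1631, 0.0967]
orientation: [0.023, -0.05, 0.904, -0.423]
wrist_force: [-6.6, 17.4, 15.0]
finger_gap: 0.0128
grip_force: 63.4
```

```bash
python3 -m jog '[0,0.004,0.003,0,0,0,-1, 0,0.004,0.003,0,0,0,-0.3, 0,0.004,0.003,0,0,0,-0.2, 0,0.004,0.003,0,0,0,-0.1, 0,0.004,0.003,0,0,0,0, 0,0.004,0.003,0,0,0,0, 0,0.004,0.003,0,0,0,0, 0,0.004,0.003,0,0,0,0, 0,0.004,0.003,0,0,0,0]'
python3 -c "
from h import *
s,p,d=snap('wrist','w4')
np.set_printoptions(precision=4,suppress=True)
print(s['tcp_pos'],s['wrist_force'])"
```

```text
clock: 8.13
tcp_pos: [0.3957, -0.1626, 0.0969]
orientation: [0.023, -0.049, 0.904, -0.423]
wrist_force: [-0.9, 0.8, -0.8]
finger_gap: 0.0426
grip_force: 0.0
[ 0.3957 -0.1626  0.0969] [-0.8842  0.8416 -0.8168]
```

View pics/w4.png

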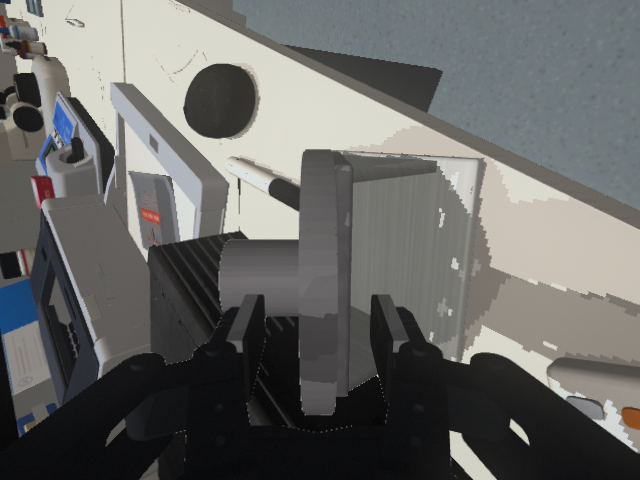

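The disc lies flat against the board at (325,280), with both fingers clear. I'll back off up the slope and measure it.

```bash
python3 -m jog '[-0.02,0.15,0.128,0,0,0,0, -0.05,0.457,0.386,0,0,0,0, -0.05,0.457,0.386,0,0,0,0, -0.05,0.457,0.386,0,0,0,0, -0.05,0.457,0.386,0,0,0,0, -0.05,0.457,0.386,0,0,0,0]'
cat > m.py <<'E'
from h import *
import sys
from scipy.optimize import least_squares
np.set_printoptions(precision=4,suppress=True)
s,p,d=snap('top',sys.argv[1]);P=cloud('top',d).reshape(-1,3);P[:,2]+=.0013
u=np.array([-.1053,.9944]);c,si=np.cos(np.radians(40)),np.sin(np.radians(40))
yc=np.r_[c*u,si];nn=np.r_[-si*u,c];ll=np.array([u[1],-u[0],0]);B=np.c_[ll,yc,nn]
C=np.array([.4013,-.2099,.083]);q=(P-C)@B
m=(abs(q)<[.085,.085,.06]).all(1);q=q[m]
f=q[(abs(q[:,2]+.013)<.008)&(np.hypot(q[:,0],q[:,1])>.028)&(np.hypot(q[:,0],q[:,1])<.055)]
A=np.c_[f[:,:2],np.ones(len(f))];print('face plane',np.linalg.lstsq(A,f[:,2],rcond=None)[0],len(f))
h=q[(q[:,2]>.018)&(abs(q[:,:2])<.035).all(1)];print('hubtop',np.percentile(h,[1,50,99],axis=0),len(h))
a=q[(abs(q[:,2]+.013)<.008)]
th=np.arctan2(a[:,1],a[:,0]);rr=np.hypot(a[:,0],a[:,1]);print('rim',[(round(t,1),round(np.percentile(rr[(th>t)&(th<t+.4)],97),4)) for t in np.arange(-3,3,.4) if ((th>t)&(th<t+.4)).sum()>20])
E
python3 m.py t5
```

```text
clock: 8.68
tcp_pos: [0.3862, -0.0709, 0.1737]
orientation: [0.024, -0.049, 0.905, -0.423]
wrist_force: [-0.6, 0.7, -0.5]
finger_gap: 0.0428
grip_force: 0.0
face plane [ 0.0053  0.0028 -0.0135] 812
hubtop [[-0.0169 -0.0162  0.0183]
 [ 0.0017  0.0078  0.0257]
 [ 0.0214  0.0215  0.029 ]] 217
rim [(np.float64(-3.0), np.float64(0.0617)), (np.float64(-2.6), np.float64(0.0709)), (np.float64(-2.2), np.float64(0.0728)), (np.float64(-1.4), np.float64(0.0731)), (np.float64(-1.0), np.float64(0.0727)), (np.float64(-0.6), np.float64(0.0651)), (np.float64(-0.2), np.float64(0.0658)), (np.float64(0.2), np.float64(0.0677)), (np.float64(0.6), np.float64(0.0678)), (np.float64(1.0), np.float64(0.0678)), (np.float64(1.4), np.float64(0.0669)), (np.float64(1.8), np.float64(0.0656)), (np.float64(2.2), np.float64(0.0646)), (np.float64(2.6), np.float64(0.0638))]
```

```bash
python3 -m jog '[0.07,0,0.4,0.1,0.01,0,1, 0.07,-0.2,0.63,0.248,0.0265,0,1, 0.07,-0.4,0.63,0.248,0.0265,0,1, 0.07,-0.4,0.63,0.248,0.0265,0,1, 0.07,-0.4,0.63,0.248,0.0265,0,1, 0.07,-0.4,0.63,0.248,0.0265,0,1, 0.07,-0.4,0.63,0.248,0.0265,0,1, 0.07,-0.4,0.63,0.248,0.0265,0,1, 0.07,-0.4,0.63,0.248,0.0265,0,1]'
python3 -m jog '[0.04,-0.55,-0.2,0.248,0.0265,0,1, 0.04,-0.55,-0.2,0.248,0.0265,0,1, 0.04,-0.55,-0.2,0.248,0.0265,0,1, 0.04,-0.55,-0.2,0.248,0.0265,0,1, 0.04,-0.55,-0.2,0.248,0.0265,0,1, 0.04,-0.55,-0.2,0.248,0.0265,0,1, 0.04,-0.55,-0.2,0.248,0.0265,0,1, 0.04,-0.55,-0.2,0.248,0.0265,0,1, 0.04,-0.55,-0.2,0.248,0.0265,0,1, 0.04,-0.55,-0.2,0.248,0.0265,0,1]'
cat > w.py <<'E'
from h import *
import sys
np.set_printoptions(precision=4,suppress=True)
s,p,d=snap('wrist',sys.argv[1]);print(s['clock'],s['tcp_pos'],s['joint_pos'],s['wrist_force'])
P=cloud('wrist',d,s).reshape(-1,3)
u=np.array([-.1053,.9944]);c,si=np.cos(np.radians(40)),np.sin(np.radians(40))
yc=np.r_[c*u,si];nn=np.r_[-si*u,c];ll=np.array([u[1],-u[0],0]);B=np.c_[ll,yc,nn]
C=np.array([.4013,-.2099,.083]);q=(P-C)@B;g=(abs(q)<[.085,.085,.06]).all(1)
k=np.flatnonzero(g);q=q[g]
f=q[(abs(q[:,2]+.013)<.008)&(np.hypot(q[:,0],q[:,1])>.028)&(np.hypot(q[:,0],q[:,1])<.055)]
A=np.c_[f[:,:2],np.ones(len(f))];print('face plane',np.linalg.lstsq(A,f[:,2],rcond=None)[0],len(f))
h=q[(abs(q[:,2]-.0265)<.005)&(abs(q[:,:2])<.035).all(1)];print('hubtop',np.percentile(h,[0.5,50,99.5],axis=0),len(h))
if len(h)>20: print('hub circle',cv2.minEnclosingCircle(h[:,:2].astype(np.float32)))
T=np.c_[-ll,yc,-nn];print('rot err',Ro.from_matrix(T@rot(s).as_matrix().T).as_rotvec()/np.pi)
print('tcp in nest frame',(s['tcp_pos']-C)@B)
E
python3 w.py w6
```

```text
clock: 9.48
tcp_pos: [0.3989, -0.1532, 0.2986]
orientation: [0.002, -0.051, 0.998, -0.046]
wrist_force: [-0.7, 0.1, -0.3]
finger_gap: 0.0851
grip_force: 0.0
clock: 10.32
tcp_pos: [0.4079, -0.2601, 0.2604]
orientation: [-0.017, -0.051, 0.94, 0.338]
wrist_force: [0.7, -0.3, 1.5]
finger_gap: 0.0855
grip_force: 0.0
10.3167 [ 0.4079 -0.2601  0.2604] [-0.9396  0.5896  0.3145  1.9155  0.3248 -1.1536] [ 0.7115 -0.2894  1.4843]
face plane [-0.0051  0.0025 -0.013 ] 6863
hubtop [[-0.0178 -0.0179  0.0216]
 [-0.0011  0.002   0.027 ]
 [ 0.0209  0.0217  0.0289]] 1611
hub circle ((0.001636982662603259, 0.001769982511177659), 0.020515993237495422)
rot err [ 0.0026  0.0009 -0.0009]
tcp in nest frame [0.0012 0.0753 0.1685]
```

View pics/w6.png

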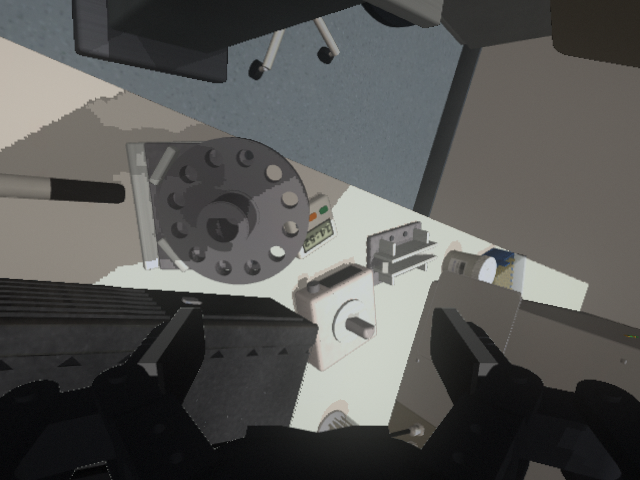

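The disc is at (228,210) on the rest, hub uppermost at (225,218), with its rim against the cleats. The hub centre measures within 2.5 mm of my nest estimate. I'll descend along the hub axis.

```bash
python3 -m jog '[-0.005,0.067,-0.652,0.0026,0.001,-0.001,1, -0.005,0.067,-0.652,0.0026,0.001,-0.001,1, -0.005,0.067,-0.652,0.0026,0.001,-0.001,1, -0.005,0.067,-0.652,0.0026,0.001,-0.001,1, -0.005,0.067,-0.652,0.0026,0.001,-0.001,1, -0.005,0.067,-0.652,0.0026,0.001,-0.001,1, -0.005,0.067,-0.652,0.0026,0.001,-0.001,1, -0.005,0.067,-0.652,0.0026,0.001,-0.001,1]'
python3 w.py w7
```

```text
clock: 11.03
tcp_pos: [0.4076, -0.2489, 0.1321]
orientation: [-0.017, -0.049, 0.939, 0.341]
wrist_force: [-0.3, 0.5, 0.6]
finger_gap: 0.0852
grip_force: 0.0
11.0333 [ 0.4076 -0.2489  0.1321] [-0.9318  0.6489  0.0906  1.6351  0.3351 -1.1445] [-0.3356  0.5351  0.5913]
face plane [-0.0065  0.0027 -0.013 ] 13186
hubtop [[-0.018  -0.0174  0.0217]
 [-0.002   0.002   0.0271]
 [ 0.0208  0.0211  0.0287]] 3573
hub circle ((0.00197405437938869, 0.0019168028375133872), 0.020508134737610817)
rot err [0.0005 0.0007 0.0007]
tcp in nest frame [0.0022 0.0013 0.063 ]
```

```bash
python3 -m jog '[-0.006,0.057,-0.068,0,0,0,1, -0.012,0.114,-0.136,0,0,0,1, -0.018,0.171,-0.204,0,0,0,1, -0.024,0.229,-0.27,0,0,0,1, -0.024,0.229,-0.27,0,0,0,1, -0.024,0.229,-0.27,0,0,0,1]'
python3 w.py w8
```

```text
clock: 11.58
tcp_pos: [0.402, -0.202, 0.0765]
orientation: [-0.018, -0.049, 0.938, 0.343]
wrist_force: [-0.1, -0.5, -0.3]
finger_gap: 0.0853
grip_force: 0.0
11.5833 [ 0.402  -0.202   0.0765] [-0.8906  0.6384 -0.0832  1.4644  0.3589 -1.1093] [-0.1446 -0.4952 -0.3487]
face plane [-0.0052  0.0025 -0.013 ] 23925
hubtop [[-0.018  -0.0174  0.0216]
 [-0.0031  0.0017  0.0271]
 [ 0.0205  0.0209  0.0286]] 8914
hub circle ((0.0020641526207327843, 0.0018145053181797266), 0.020749423652887344)
rot err [-0.0007 -0.0001  0.0006]
tcp in nest frame [ 0.0015  0.0018 -0.01  ]
```

```bash
python3 -m jog '[0.001,-0.006,0.008,0,0,0,-1, 0.001,-0.006,0.008,0,0,0,-1, 0.001,-0.006,0.008,0,0,0,-1, 0.001,-0.006,0.008,0,0,0,-1, 0.001,-0.006,0.008,0,0,0,-1, 0.001,-0.006,0.008,0,0,0,-1, 0.001,-0.006,0.008,0,0,0,-1, 0.001,-0.006,0.008,0,0,0,-1]' 60
python3 -m jog '[0.005,-0.05,0.06,0,0,0,-1, 0.014,-0.128,0.153,0,0,0,-1, 0.027,-0.256,0.306,0,0,0,-1, 0.027,-0.256,0.306,0,0,0,-1, 0.027,-0.256,0.306,0,0,0,-1, 0.027,-0.256,0.306,0,0,0,-1]'
python3 -c "
from h import *
s=env.get_state();np.set_printoptions(precision=4,suppress=True)
M=rot(s).as_matrix();print(s['tcp_pos'],M,s['joint_pos'])
# target: tool down; carousel x = -tool x ; want carousel x yaw -0.078
a=-.078;x=np.array([np.cos(a),np.sin(a),0]);z=np.array([0,0,-1.]);T=np.c_[-x,np.cross(z,-x),z]
rv=Ro.from_matrix(T@M.T).as_rotvec();print(rv/np.pi,np.degrees(np.linalg.norm(rv)))"
```

```text
clock: 12.3
tcp_pos: [0.4024, -0.2039, 0.0781]
orientation: [-0.017, -0.048, 0.938, 0.342]
wrist_force: [-0.0, -3.1, 3.7]
finger_gap: 0.039
grip_force: 60.7
clock: 12.8
tcp_pos: [0.4073, -0.2543, 0.1378]
orientation: [-0.018, -0.048, 0.938, 0.343]
wrist_force: [-0.1, 0.1, -1.3]
finger_gap: 0.0384
grip_force: 60.8
[ 0.4073 -0.2543  0.1378] [[-0.9947 -0.0782 -0.0666]
 [-0.1027  0.7604  0.6413]
 [ 0.0005  0.6447 -0.7644]] [-0.9375  0.6555  0.1143  1.6586  0.3319 -1.149 ]
[-0.2233 -0.0029 -0.0551] 41.40434423418088
```

```bash
python3 -m jog '[0.1,0,0.4,-0.1,-0.001,-0.02,-1, 0.2,0.3,0.8,-0.2233,-0.0029,-0.0551,-1, 0.2,0.5,0.8,-0.2233,-0.0029,-0.0551,-1, 0.2,0.6,0.8,-0.2233,-0.0029,-0.0551,-1, 0.2,0.6,0.8,-0.2233,-0.0029,-0.0551,-1, 0.2,0.6,0.8,-0.2233,-0.0029,-0.0551,-1, 0.2,0.6,0.8,-0.2233,-0.0029,-0.0551,-1, 0.2,0.6,0.8,-0.2233,-0.0029,-0.0551,-1, 0.2,0.6,0.8,-0.2233,-0.0029,-0.0551,-1, 0.2,0.6,0.8,-0.2233,-0.0029,-0.0551,-1]'
python3 -c "
from h import *
s,p,d=snap('wrist','w9');np.set_printoptions(precision=4,suppress=True)
M=rot(s).as_matrix();print(s['tcp_pos'],M,s['joint_pos'],s['wrist_force'])
P=cloud('wrist',d,s);rel=(P-s['tcp_pos'])@M
m=(abs(rel[...,0])<.03)&(abs(rel[...,1])<.03)&(rel[...,2]>-.045)&(rel[...,2]<.02)
v,u=np.nonzero(m);print(u.min(),u.max(),v.min(),v.max())
a=p[230:430,220:420,::-1];cv2.imwrite('pics/w9c.png',np.hstack([cv2.resize(p[::1,::1,::-1],(400,300)).copy() if 0 else cv2.resize(a,(600,600),interpolation=cv2.INTER_CUBIC)]))
f=np.load('pics/w7.npz');np.save('pics/x.npy',rel)"
```

```text
clock: 13.63
tcp_pos: [0.4466, -0.1349, 0.2964]
orientation: [-0.002, 0.039, 0.999, 0.001]
wrist_force: [0.4, -0.3, -1.4]
finger_gap: 0.0387
grip_force: 61.2
[ 0.4466 -0.1349  0.2964] [[-0.9969  0.0788 -0.0041]
 [ 0.0788  0.9969  0.0025]
 [ 0.0043  0.0021 -1.    ]] [-0.4659  0.094  -0.0707  1.4109  0.0004 -0.387 ] [ 0.3613 -0.2819 -1.4116]
216 418 237 411
```

View pics/w9c.png

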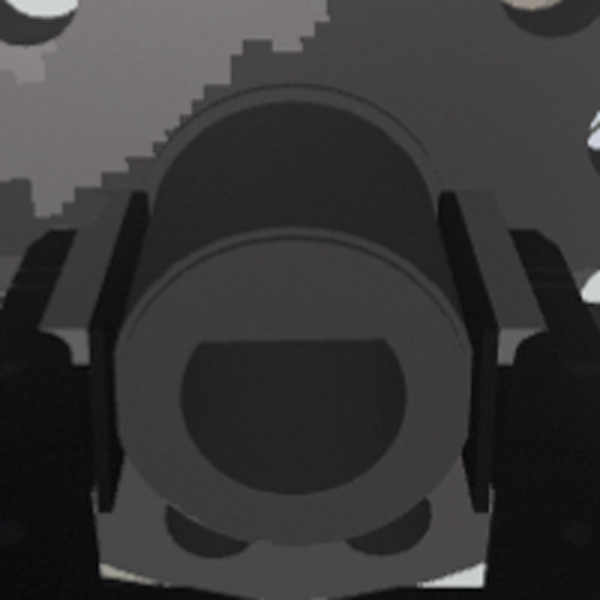

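The bore's flat runs level from (200,340) to (387,338) in the crop. That puts it square to the tool's x axis within 0.01 rad, on the side away from the spindle's round back. Next I'll find where the hub axis lies in the hand.

```bash
python3 -c "
from h import *
np.set_printoptions(precision=4,suppress=True)
rel=np.load('pics/x.npy');m=(abs(rel[...,:2])<.03).all(-1)&(rel[...,2]<0)&(rel[...,2]>-.05);m[:300]=0
q=rel[m];print(np.percentile(q[:,2],[2,10,30,50,70]))
h=np.histogram(q[:,2],20);z=h[1][h[0].argmax()]+.001;print(z)
t=q[(abs(q[:,2]-z)<.004)&(abs(q[:,1])<.0195)];print(len(t),t.min(0),t.max(0),cv2.minEnclosingCircle(t[:,:2].astype(np.float32)))
# via hub edges at rows and plane cast: bottom of hub (293,543), top (293,230); bore bottom (293,493)
f=np.load('pics/w9.npz');s=dict(tcp_pos=f['pos'],orientation=f['q'])
for zz in (.033,.035,.037):
  w=plane('wrist',[[220+a/3,230+b/3] for a,b in((293,230),(293,543),(293,493),(293,339),(115,370),(470,370))],s['tcp_pos'][2]+zz,s)
  print(zz,((w-s['tcp_pos'])@rot(s).as_matrix())[:,:2])
"
```

```text
[-0.0484 -0.0395 -0.0351 -0.0344 -0.03  ]
-0.034844734819763794
8413 [-0.0209 -0.0195 -0.0388] [ 0.02    0.0195 -0.0308] ((-7.176771759986877e-05, 9.892508387565613e-05), 0.022719163447618484)
0.033 [[ 0.0183  0.0001]
 [-0.0208  0.0001]
 [-0.0141  0.0001]
 [ 0.0054  0.0001]
 [ 0.0017 -0.0193]
 [ 0.0016  0.0194]]
0.035 [[ 0.0193  0.0001]
 [-0.0191  0.0001]
 [-0.0125  0.0001]
 [ 0.0066  0.0001]
 [ 0.0029 -0.0189]
 [ 0.0029  0.0191]]
0.037 [[ 0.0203  0.0001]
 [-0.0174  0.0001]
 [-0.011   0.0001]
 [ 0.0079  0.0001]
 [ 0.0042 -0.0186]
 [ 0.0042  0.0187]]
```

```bash
python3 -m jog '[0.538,0.63,-0.2,-0.0008,-0.0013,0,-1, 0.538,0.63,-0.2,-0.0008,-0.0013,0,-1, 0.538,0.63,-0.2,-0.0008,-0.0013,0,-1, 0.538,0.63,-0.2,-0.0008,-0.0013,0,-1, 0.538,0.63,-0.4,-0.0008,-0.0013,0,-1, 0.538,0.63,-0.6,-0.0008,-0.0013,0,-1, 0.538,0.63,-0.857,-0.0008,-0.0013,0,-1, 0.538,0.63,-0.857,-0.0008,-0.0013,0,-1, 0.538,0.63,-0.857,-0.0008,-0.0013,0,-1]'
python3 -c "
from h import *
s=env.get_state();np.set_printoptions(precision=4,suppress=True)
print(s['tcp_pos'],rot(s).as_matrix(),s['joint_pos'],s['wrist_force'],s['ft_torque'])"
```

```text
clock: 14.43
tcp_pos: [0.5515, -0.0093, 0.1222]
orientation: [-0.003, 0.04, 0.999, -0.0]
wrist_force: [-0.9, -0.4, -0.9]
finger_gap: 0.0382
grip_force: 61.3
[ 0.5515 -0.0093  0.1222] [[-0.9968  0.0799 -0.0069]
 [ 0.0799  0.9968 -0.0007]
 [ 0.0068 -0.0012 -1.    ]] [-0.1613  0.3302 -0.2044  1.0429 -0.0018 -0.0813] [-0.8606 -0.4024 -0.9487] [0.0156 0.0388 0.0379]
```

```bash
python3 -m jog '[0.0135,0.0015,0,0.0002,-0.002,0,-1, 0.0135,0.0015,0,0.0002,-0.002,0,-1, 0.0135,0.0015,-0.05,0.0002,-0.002,0,-1, 0.0135,0.0015,-0.08,0.0002,-0.002,0,-1, 0.0135,0.0015,-0.08,0.0002,-0.002,0,-1, 0.0135,0.0015,-0.08,0.0002,-0.002,0,-1]'
cat > st.py <<'E'
from h import *
s=env.get_state();np.set_printoptions(precision=4,suppress=True)
M=rot(s).as_matrix();print(s['tcp_pos'],'up',-M[:,2],'yawx',np.arctan2(M[1,0],M[0,0]),'F',s['wrist_force'],'T',s['ft_torque'],s['clock'])
E
python3 st.py
```

```text
clock: 14.93
tcp_pos: [0.5576, -0.008, 0.1113]
orientation: [0.005, 0.039, 0.999, -0.001]
wrist_force: [0.1, -0.2, -1.8]
finger_gap: 0.0389
grip_force: 61.3
[ 0.5576 -0.008   0.1113] up [-0.0101  0.0019  0.9999] yawx 3.0639853490775635 F [ 0.1433 -0.2418 -1.8475] T [ 0.0393  0.0164 -0.0371] 14.9333
```

```bash
for i in 1 2 3; do python3 -m jog '[0,0,0,0,0,0,-1, 0,0,0,0,0,0,-1]' >/dev/null; python3 st.py; done
```

```text
[ 0.558  -0.008   0.1116] up [-0.0109  0.0021  0.9999] yawx 3.0641475192728156 F [ 0.0688  1.1363 -1.964 ] T [-0.0267  0.0256  0.0151] 15.1
[ 0.558  -0.008   0.1114] up [-0.0107  0.0021  0.9999] yawx 3.064154020394735 F [ 1.1651  0.2242 -1.5445] T [ 0.0188 -0.0044 -0.0672] 15.2667
[ 0.5579 -0.008   0.1112] up [-0.0104  0.002   0.9999] yawx 3.064035020149832 F [-0.3342 -0.5516 -1.5399] T [0.0392 0.0437 0.0204] 15.4333
```

```bash
python3 -m jog '[-0.018,-0.005,0,0.0006,0.0033,0,-1, -0.018,-0.005,0,0.0006,0.0033,0,-1, -0.018,-0.005,0,0.0006,0.0033,0,-1, -0.018,-0.005,0,0.0006,0.0033,0,-1]';python3 st.py;python3 -m jog '[0,0,-0.01,0,0,0,-1, 0,0,-0.02,0,0,0,-1, 0,0,-0.03,0,0,0,-1,0,0,-0.03,0,0,0,-1]'; python3 st.py
```

```text
clock: 15.77
tcp_pos: [0.5542, -0.0091, 0.1111]
orientation: [-0.0, 0.039, 0.999, -0.0]
wrist_force: [-0.8, 0.0, -1.0]
finger_gap: 0.0386
grip_force: 61.3
[ 0.5542 -0.0091  0.1111] up [0.0002 0.0001 1.    ] yawx 3.0638623849951734 F [-0.7673  0.0306 -1.0475] T [-0.0468 -0.0361 -0.028 ] 15.7667
clock: 16.1
tcp_pos: [0.5538, -0.009, 0.1045]
orientation: [-0.001, 0.039, 0.999, -0.0]
wrist_force: [-0.8, 0.2, -1.9]
finger_gap: 0.0385
grip_force: 61.3
[ 0.5538 -0.009   0.1045] up [ 0.0011 -0.      1.    ] yawx 3.0640247527780864 F [-0.84    0.2163 -1.8676] T [ 0.0049 -0.0194  0.0113] 16.1
```

```bash
python3 -m jog '[0,0,-0.02,0,0,0,-1, 0,0,-0.04,0,0,0,-1, 0,0,-0.05,0,0,0,-1,0,0,-0.05,0,0,0,-1]'; python3 st.py
```

```text
clock: 16.43
tcp_pos: [0.5536, -0.009, 0.0943]
orientation: [-0.001, 0.039, 0.999, 0.0]
wrist_force: [0.1, -0.5, -0.8]
finger_gap: 0.0386
grip_force: 61.3
[ 0.5536 -0.009   0.0943] up [ 0.0015 -0.0001  1.    ] yawx 3.0639666244335824 F [ 0.0832 -0.4828 -0.8036] T [0.0341 0.0157 0.0029] 16.4333
```

Now about 7 mm past the tip with no resistance. I'll continue down.

```bash
python3 -m jog '[0.002,0,-0.02,0,0,0,-1, 0.002,0,-0.04,0,0,0,-1, 0.002,0,-0.06,0,0,0,-1,0.002,0,-0.06,0,0,0,-1]'; python3 st.py
```

```text
clock: 16.77
tcp_pos: [0.5542, -0.0091, 0.0821]
orientation: [-0.001, 0.039, 0.999, -0.0]
wrist_force: [-0.1, -0.1, -2.2]
finger_gap: 0.0386
grip_force: 61.2
[ 0.5542 -0.0091  0.0821] up [0.0012 0.0002 1.    ] yawx 3.0639297084353565 F [-0.1221 -0.1484 -2.1786] T [-0.1111 -0.1272 -0.0272] 16.7667
```

```bash
python3 -m jog '[0,0,-0.02,0,0,0,-1, 0,0,-0.035,0,0,0,-1, 0,0,-0.055,0,0,0,-1,0,0,-0.055,0,0,0,-1]'; python3 st.py
```

```text
clock: 17.1
tcp_pos: [0.5542, -0.0091, 0.0713]
orientation: [-0.0, 0.039, 0.999, -0.0]
wrist_force: [0.3, 0.1, -1.3]
finger_gap: 0.0386
grip_force: 61.2
[ 0.5542 -0.0091  0.0713] up [0.001  0.0002 1.    ] yawx 3.0639417050752615 F [ 0.2945  0.0535 -1.3374] T [-0.1508 -0.0329  0.0366] 17.1
```

```bash
python3 -m jog '[0,0,-0.01,0,0,0,-1, 0,0,-0.02,0,0,0,-1, 0,0,-0.027,0,0,0,-1,0,0,-0.027,0,0,0,-1]'; python3 st.py
```

```text
clock: 17.43
tcp_pos: [0.5546, -0.0091, 0.0678]
orientation: [0.0, 0.039, 0.999, -0.0]
wrist_force: [-3.3, 0.1, 6.7]
finger_gap: 0.0387
grip_force: 62.1
[ 0.5546 -0.0091  0.0678] up [-0.0005  0.0002  1.    ] yawx 3.0640479035736035 F [-3.3202  0.0728  6.6601] T [0.0217 0.4967 0.0282] 17.4333
```

It met the flange at the expected height. I'll release and rise.

```bash
python3 -m jog '[0,0,0.006,0,0,0,-0.05, 0,0,0.006,0,0,0,0.1, 0,0,0.006,0,0,0,0.5, 0,0,0.006,0,0,0,1, 0,0,0.006,0,0,0,1, 0,0,0.006,0,0,0,1, 0,0,0.006,0,0,0,1, 0,0,0.006,0,0,0,1]'
python3 -m jog '[0,0,0.1,0,0,0,1, 0,0,0.3,0,0,0,1, 0,0,0.5,0,0,0,1, -0.3,0,0.8,0,0,0,1, -0.6,0,0.8,0,0,0,1, -0.6,0,0.8,0,0,0,1, -0.6,0,0.8,0,0,0,1, -0.6,0,0.8,0,0,0,1]'
python3 -c "
from h import *
np.set_printoptions(precision=4,suppress=True)
s,p,d=snap('wrist','w12');P=cloud('wrist',d,s).reshape(-1,3);print(s['tcp_pos'])
m=(np.hypot(P[:,0]-.554,P[:,1]+.009)<.06)
f=P[m&(abs(P[:,2]-.062)<.008)];A=np.c_[f[:,:2]-[.554,-.009],np.ones(len(f))];print('face',np.linalg.lstsq(A,f[:,2],rcond=None)[0],len(f))
h=P[m&(abs(P[:,2]-.102)<.006)];print('hub',np.median(h[:,2]),cv2.minEnclosingCircle(h[:,:2].astype(np.float32)),len(h))
T=P[(abs(P[:,0]-.6253)<.03)&(abs(P[:,1]-.0944)<.03)];print('table',np.median(T[:,2]),len(T))"
```

```text
clock: 18.1
tcp_pos: [0.5545, -0.0091, 0.0678]
orientation: [-0.0, 0.039, 0.999, -0.0]
wrist_force: [-0.1, -0.4, -0.6]
finger_gap: 0.0851
grip_force: 0.0
clock: 18.77
tcp_pos: [0.4325, -0.0089, 0.2296]
orientation: [0.001, 0.039, 0.999, -0.0]
wrist_force: [0.4, 1.1, 0.5]
finger_gap: 0.0852
grip_force: 0.0
[ 0.4325 -0.0089  0.2296]
face [-0.007   0.0005  0.0621] 8249
hub 0.10224560137442867 ((0.5548891425132751, -0.008722683414816856), 0.020811812952160835) 1416
table 0.0003178193942183771 1777
```

View pics/w12.png

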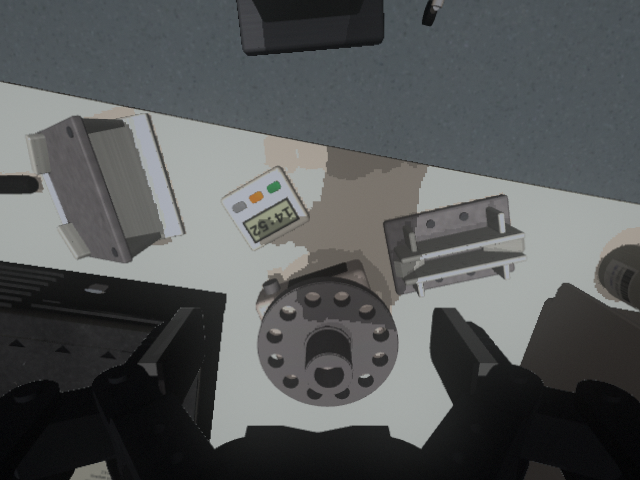

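The carousel sits level on the drive at (328,342). Its face measures 62 mm and its hub top 102 mm above the worktop, which is fully home, and the arm is clear.

```bash
python3 -c "
from workcell import env
print(env.hand_in())"
```

```text
the job is handed in; nothing more can be done
None
```

The carousel was laid on the sloped rest and let go, then seated fully home on the drive spindle with the flats matched. It measured level and at the right height, the arm was clear, and I moved none of the bystanders. The job was handed in at about 19 s, but no verdict was returned.

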